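Fetch the spacer from under the V-blocks and pack the two-pin fixture

TASK

Clear the two V-blocks off the spacer plate onto the rubber mat, both of them before you move the spacer. Then thread the spacer over the two pins of the fixture, fully down on its base, and the cover bar over the pins on top of it, boss upwards. Put each V-block back upright on the middle of the same stand pad it came from.

Things in the scene. Friction and masses are not known exactly. Their poses are not given: they have to be found in the camera images.
- v_block_large: the larger of two grey steel V-blocks, 55 x 50 x 40 mm, about 0.45 kg; origin at the centre of its underside, z up; its V groove runs along its x axis (55 mm), grasp its two plain faces at y = -25 and +25 mm. At the start it stands on the spacer, over one of the stand's two pads (either one), its x axis roughly along the stand's y axis
- v_block_little: the smaller grey steel V-block, 44 x 40 x 32 mm, about 0.23 kg; origin at the centre of its underside, z up; groove along its x axis (44 mm), grasp its faces at y = -20 and +20 mm. At the start it stands on the spacer over the stand's other pad
- spacer: flat plain aluminium plate, 52 (x) x 164 (y) x 8 (z) mm, with two through holes of 13 mm diameter at y = -66 and +66 mm; about 0.2 kg; origin at the centre of its underside. At the start it bridges the stand's two pads with the V-blocks standing on it and only its middle showing; its middle can be grasped across its 52 mm width, as the gap between the pads leaves room for fingertips beside and below it
- cover: dark steel cover bar, 32 (x) x 164 (y) mm and 12 mm thick, with two through holes of 13 mm diameter at y = -66 and +66 mm and a raised boss in the middle of its top (32 x 44 mm, top of the boss 24 mm above the underside); about 0.3 kg; origin at the centre of its underside. Lies on the bench, boss upwards; grasp it across the 32 mm width at the boss
- fixture: fixed two-pin fixture: grey base block 34 (x) x 164 (y) x 22 (z) mm with two upright steel pins of 8 mm diameter at y = -66 and +66 mm, which stand 38 mm above the base's top and taper to a blunt tip over the last 8 mm; origin at the centre of the underside of the base, so the base's top is at z = 22 mm and the pin tips at 60 mm
- stand: fixed wooden storage stand: board 85 (x) x 190 (y) x 6 mm with two raised pads, 66 (x) x 60 (y) mm, centred at y = -60 and +60 mm, their tops 20 mm above the bench, with a 60 mm gap between them; origin at the centre of the board's underside
- mat: fixed black rubber mat, 90 (x) x 180 (y) x 3 mm, the side area on which both V-blocks are parked next to each other; origin at the centre of its underside

How it is judged:
By the outcome, as a careful person would: the job done as asked, in the order asked, and still so for the second after the job is handed in, with the robot touching nothing.
It also fails if it takes over 147 s, if anything falls off the work surface, if the arm or the gripper's body presses on something with over 40 N, if the wrist force passes 120 N, or if a joint passes its speed limit or range.

ROBOT

A 6-joint arm with a two-finger parallel gripper is mounted at the origin on a cart in front of the work surface, level with it; the furniture and walls round the work are solid. World frame = base frame: x ahead of the robot, y to its left, z up, the work surface at z = 0. Lengths are in m, angles in rad, forces in N, time in s.
With the tool pointing down it reaches from about 0.35 to 0.85 m from the base axis. Payload 8.1 kg.
Tool frame: the origin (TCP) lies at the very end of the fingers, on their centre line; the grasp point (between the pads) lies 19 mm behind it; x points along the fingers, y is the direction in which the jaws open and shut, and the axes are right-handed (so a half turn about x gives the same grasp; the last joint's range is limited). The gripper opens to 93 mm and grips with 3 to 60 N. Pads are 15 mm wide; open, the fingers measure 128 mm over their backs; the gripper's body (75 mm by 188 mm) begins 65 mm behind the grasp point.
Start: joints at [1.042, 0.13, 1.488, -0, 1.523, -0.085], TCP at [0.258, 0.542, 0.219] pointing down, gripper open.
Joint ranges: [-2.96, 2.96], [-0.89, 2.26], [0.02, 2.5], [-1.34, 4.48], [0, 2.73], [-2.66, 2.66]. Speed limits (rad/s): [2.39, 2.39, 2.79, 3.14, 3.14, 3.14].

INTERFACE

Orientations are given as a rotation vector (axis times angle).
In Python, from plant import * gives the robot as it stands. The module is installed in compiled form; this text tells all that it offers.
- The arm moves only by the tool apply_moves, never from a script. Its argument "series" is a list of rows, each an object with "jaw": the gripper's target within -1 to 1 (shut at 1, half-way at 0, fully open at -1); "linear": the shift along the tool's x, y, z normalised to -1 to 1, where 1 is 0.6 m, a list of three; "roll": the turn about the tool's x normalised to -1 to 1, where 1 is 30 degrees. A call has 1 to 20 rows; each row is the pose to reach, as a shift and turn from the pose measured when the call began, along the tool's axes at that moment; what a row does not reach only later rows make up. A row lasts 1/8 s, in which the tool goes at most 62.5 mm and 10.7 degrees, less where a joint would pass 70% of its speed; a pose out of reach is approached as far as the arm can. A call with a number of a shift or a turn outside -1 to 1 is refused whole. A call with a gripper value outside its range is refused whole. The fingers move at their own pace and stop on an object; "force" is the grip in N (left out, the last holds). Time passes only in rows, so rows that repeat a pose let the fingers close. It gives the time, the measured TCP pose, the force and the opening at its end, in the units of the state.
- read_state(): the state, without advancing time (a new reading comes with each control period).
- read_camera(name): name is "scene" or "top"; returns a dict with "pixels" (480x640x3 uint8, blue, green, red), "intrinsics" (3x3 intrinsics, pixels), "rvec" (rotation vector, rad) and "tvec" (3), from world to camera coordinates, as OpenCV has them. Camera axes: x right, y down, z forward; pixel columns grow to the right and rows downward; lengths in m; the calibration is good to about 2 mm. A picture is of the moment at which its call begins. There is no depth.
- close_job(): hands the job in, once; it reports no verdict.
The state is a dict: "t": time; "q": joint angles; "dq": joint speeds; "joint_torque": joint torques, N m; "tool_pos": TCP position; "orientation": TCP orientation; "force": force on the tool from outside, world axes, zero at the start; "wrist_torque": the same for the moment, N m; "opening": finger opening in m.
Only numpy, scipy, OpenCV 4.12 (cv2) and the standard library are available. Lean on these libraries where they do the work, as an engineer would, in place of code of your own. Each camera call takes 0.05 s, during which the arm holds its last target. There are 200 camera calls.

## Working session

There is one attempt and no reset: what is moved stays moved. The work goes in short steps, Python scripts to look and compute and a tool call to move; the robot and the scene stay as the last step left them, time stands still between calls to the robot, and variables do not carry over. Pictures are saved under pics/ and viewed, about 12 in all and at most 16, crops included, and the job is handed in when it is done.

Besides the shell and the picture viewer there is one more tool, called as name([rows], argument=value, ...), one row to a line, values as JSON. apply_moves: Moves the arm, as the interface text tells. Its arguments: {"type":"object","properties":{"series":{"type":"array"},"force":{"type":"number"}},"required":["series"]}

```bash
mkdir -p pics; ls
python3 - <<'E'
from plant import *
import cv2
s=read_state(); print({k:(v if isinstance(v,float) else [round(float(x),4) for x in v] if hasattr(v,'__len__') else v) for k,v in s.items()})
for n in ("scene","top"):
    c=read_camera(n); cv2.imwrite(f"pics/{n}0.png",c["pixels"]); print(n,c["intrinsics"],c["rvec"],c["tvec"])
    R,_=cv2.Rodrigues(c["rvec"].reshape(3,1) if hasattr(c["rvec"],'reshape') else __import__('numpy').array(c["rvec"])); print(-R.T@__import__('numpy').array(c["tvec"]).ravel())
E
```

```text
pics
{'t': 0.0, 'q': [1.0416, 0.1312, 1.4893, -0.0, 1.523, -0.0854], 'dq': [-0.0013, 0.0002, -0.0005, -0.0002, -0.0002, -0.0003], 'joint_torque': [0.0022, -55.9829, -49.1781, 0.0769, 0.0349, -0.0001], 'tool_pos': [0.2573, 0.5414, 0.2176], 'orientation': [0.3467, 1.5432, -0.3495], 'force': [-0.1359, 0.5383, 0.419], 'wrist_torque': [0.0476, -0.0652, -0.0105], 'opening': 0.09284476515735296}
scene [[495.1670437    0.         311.28968269]
 [  0.         495.1670437  236.16490948]
 [  0.           0.           1.        ]] [ 1.98102088 -0.5734677   0.32650563] [-0.36209263  0.22552285  0.5306444 ]
[ 0.12088813 -0.50765277  0.43729832]
top [[565.93598142   0.         325.2267532 ]
 [  0.         565.93598142 243.13743224]
 [  0.           0.           1.        ]] [ 2.11227374 -2.1162793   0.19394509] [0.14674701 0.50113629 0.99365464]
[0.30002918 0.13421975 1.07330767]
```

View pics/top0.png

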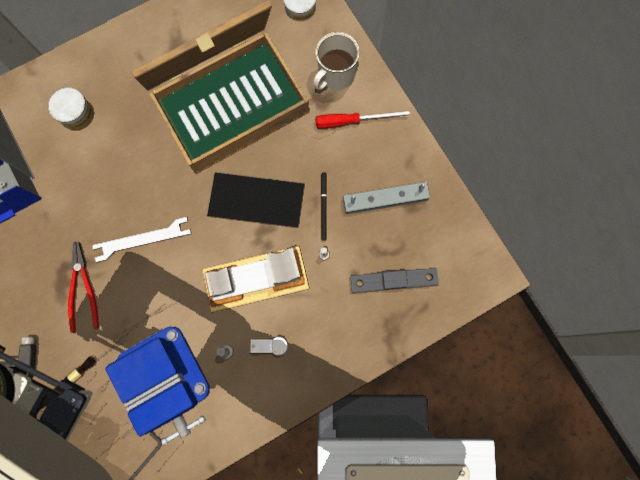

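View pics/scene0.png

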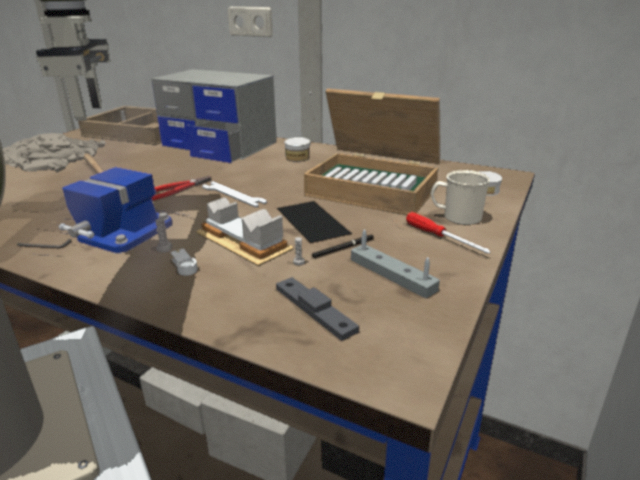

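The top view shows the mat at (256,200), the stand with the little V-block on its left (222,280) and the large one on its right (285,265), the fixture at (387,197) and the cover at (394,280). The scene view agrees. Next I'll measure these.

```bash
cat > h.py <<'E'
from plant import *
import cv2, numpy as np
def cam(n):
    c=read_camera(n); R,_=cv2.Rodrigues(np.array(c["rvec"],float).reshape(3,1))
    return c["pixels"],np.array(c["intrinsics"]),R,np.array(c["tvec"],float).ravel()
def ray(C,uv):
    _,K,R,t=C; return -R.T@t, R.T@np.linalg.inv(K)@np.array([uv[0],uv[1],1.])
def onz(C,uv,z):
    o,d=ray(C,uv); return o+d*(z-o[2])/d[2]
def proj(C,p):
    _,K,R,t=C; q=K@(R@np.asarray(p,float)+t); return q[:2]/q[2]
def masked(C,mask,z):
    """minAreaRect of the mask's largest blob, its corners cast onto height z"""
    cs,_=cv2.findContours(mask.astype(np.uint8),cv2.RETR_EXTERNAL,cv2.CHAIN_APPROX_NONE)
    c=max(cs,key=cv2.contourArea)
    w=np.array([onz(C,p,z)[:2] for p in c[:,0,:]],np.float32)
    (cx,cy),(a,b),_=r=cv2.minAreaRect(w); bx=cv2.boxPoints(r)
    e=max((bx[1]-bx[0],bx[2]-bx[1]),key=np.linalg.norm); 
    return np.array([cx,cy]),(a,b),np.degrees(np.arctan2(e[1],e[0]))
def crop(im,x0,y0,x1,y1,f,name): cv2.imwrite(name,cv2.resize(im[y0:y1,x0:x1],None,fx=f,fy=f,interpolation=cv2.INTER_CUBIC))
E
python3 - <<'E'
from h import *
C=cam("top"); im=C[0]; hsv=cv2.cvtColor(im,cv2.COLOR_BGR2HSV).astype(int)
crop(im,195,165,455,325,3,"pics/topcrop0.png")
def box(x0,y0,x1,y1):
    m=np.zeros(im.shape[:2],bool); m[y0:y1,x0:x1]=1; return m
g=im.max(2)
print("hsv fixture",hsv[200,360],"cover",hsv[281,372],"mat",hsv[200,256],"bench",hsv[240,350],"board",hsv[302,215],"sp",hsv[275,255],"vb",hsv[265,285])
print("mat",masked(C,(g<40)&box(195,165,311,235),.003))
print("cover",masked(C,(g<110)&(hsv[...,1]<70)&box(335,260,450,300),.012))
print("fix",masked(C,(hsv[...,1]<75)&(g>70)&box(335,175,440,220)&(hsv[...,0]>40),.022))
E
```

```text
hsv fixture [ 60  12 173] cover [120   5 105] mat [15 16 31] bench [ 16  99 167] board [ 15 192 178] sp [ 30   1 249] vb [ 17  24 193]
mat (array([0.59867066, 0.28269106]), (0.17775964736938477, 0.0875999704003334), np.float32(82.35529))
cover (array([0.43850631, 0.01807869]), (0.034795235842466354, 0.16237711906433105), np.float32(-84.91193))
fix (array([0.59734917, 0.02979892]), (0.03319678455591202, 0.16251187026500702), np.float32(-80.55569))
```

View pics/topcrop0.png

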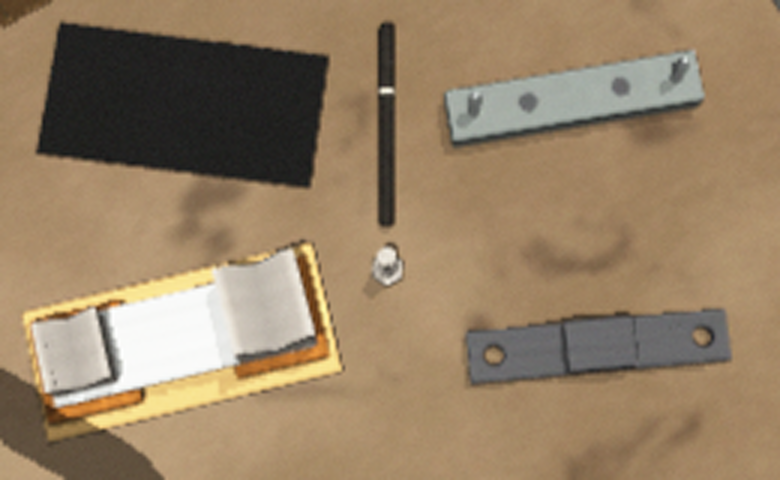

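The crop shows block tops with corners near crop px (217,265),(296,250) for the large one and (32,322),(97,307) for the little one. The pins are at (475,95) and (684,61), and the cover holes at (493,355) and (704,336).

Run:
```python
from h import *
np.set_printoptions(precision=4,suppress=True)
C=cam("top"); f=lambda p,z: onz(C,(p[0]/3+195-1/3,p[1]/3+165-1/3),z)[:2]
def rep(n,ps,z):
    w=np.array([f(p,z) for p in ps]); print(n,"ctr",w.mean(0),"edges",[(round(np.linalg.norm(e)*1e3,1),round(float(np.degrees(np.arctan2(e[1],e[0]))),1)) for e in np.roll(w,-1,0)-w])
rep("stand",[(22,312),(310,240),(342,368),(47,440)],.006)
rep("large",[(217,265),(296,250),(315,335),(237,352)],.068)
rep("little",[(32,322),(97,307),(112,382),(46,393)],.060)
rep("holes",[(493,355),(704,336)],.012)
rep("pins",[(475,93),(684,59)],.060)
rep("spacer",[(108,308),(217,285),(235,362),(118,390)],.028)
hsv=cv2.cvtColor(C[0],cv2.COLOR_BGR2HSV)
# bright white spacer
m=np.zeros((480,640),np.uint8); m[255:305,228:270]=(hsv[255:305,228:270,2]>235)&(hsv[255:305,228:270,1]<20)
print("spacer mid",masked(C,m,.028))
m=np.zeros((480,640),np.uint8); m[240:315,198:312]=(hsv[240:315,198:312,1]>125)|((hsv[240:315,198:312,1]<60))
print("stand all",masked(C,m,.006))
S=cam("scene"); crop(S[0],190,190,450,350,3,"pics/scenecrop0.png")
```

```text
stand ctr [0.4432 0.2802] edges [(np.float64(188.8), -75.9), (np.float64(85.0), -165.8), (np.float64(190.3), 103.7), (np.float64(83.4), 13.2)]
large ctr [0.4584 0.2208] edges [(np.float64(48.4), -79.2), (np.float64(53.0), -167.1), (np.float64(47.5), 102.3), (np.float64(54.3), 13.8)]
little ctr [0.4292 0.3382] edges [(np.float64(40.1), -76.9), (np.float64(46.7), -167.0), (np.float64(39.9), 99.4), (np.float64(44.1), 13.3)]
holes ctr [0.4379 0.0163] edges [(np.float64(133.2), -85.0), (np.float64(133.2), 95.0)]
pins ctr [0.5996 0.0293] edges [(np.float64(131.4), -80.7), (np.float64(131.4), 99.3)]
spacer ctr [0.4424 0.2841] edges [(np.float64(69.3), -78.0), (np.float64(49.8), -166.0), (np.float64(74.1), 103.4), (np.float64(51.8), 8.7)]
spacer mid (array([0.4419, 0.2867]), (0.0514257438480854, 0.07670165598392487), np.float32(-77.50384))
stand all (array([0.4417, 0.2817]), (0.07940027862787247, 0.1867460161447525), np.float32(-74.41531))
```

View pics/scenecrop0.png

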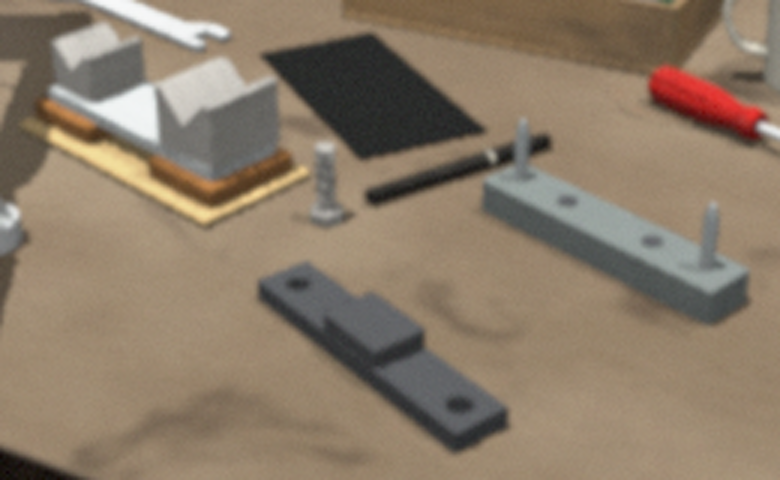

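The groove axes run along the stand's y on both blocks. The fixture pins are at scene-crop (522,125) and (711,208), and the cover lies boss up. All measured sizes match the given ones to 2–3 mm, so I'll write a planner that turns targets into tool-axis numbers and start.

```bash
cat >> h.py <<'E'
from scipy.spatial.transform import Rotation as Ro
def pose():
    s=read_state(); return s,np.array(s["tool_pos"]),Ro.from_rotvec(s["orientation"]).as_matrix()
def plan(*wp):
    """wp: (x,y,z,yaw_deg of the jaw axis, mod 180) -> linear, roll as the moves take"""
    s,p,R=pose(); y0=np.degrees(np.arctan2(R[1,1],R[0,1]))
    print("t",round(s["t"],2),"tcp",p.round(4),"jawyaw",round(y0,2),"tilt",np.degrees(np.arccos(-R[2,0])).round(2),"q6",round(float(s["q"][5]),2),"open",round(s["opening"],4),"F",np.round(s["force"],1))
    for w in wp:
        l=R.T@(np.array(w[:3])-p)/.6; d=((w[3]-y0+90)%180-90) # world yaw; the tool x points down, so roll = -yaw
        print(w,"lin",l.round(4),"roll",round(-d/30,4),"rows",np.ceil(max(np.linalg.norm(l)*.6/.0625,abs(d)/10.7)))
E
python3 - <<'E'
from h import *
plan((.459,.221,.14,13.9),(.459,.221,.033,13.9))
E
```

```text
t 0.25 tcp [0.2575 0.5417 0.2182] jawyaw 64.57 tilt 0.05 q6 -0.09 open 0.0929 F [-1.4  0.2  0.4]
(0.459, 0.221, 0.14, 13.9) lin [ 0.1305 -0.3384  0.5328] roll 1.6891 rows 7.0
(0.459, 0.221, 0.033, 13.9) lin [ 0.3089 -0.3382  0.5328] roll 1.6891 rows 7.0
```

apply_moves([
  {"jaw": -1, "linear": [0, -0.338, 0.533], "roll": 1},
  {"jaw": -1, "linear": [0, -0.338, 0.533], "roll": 1},
  {"jaw": -1, "linear": [0, -0.338, 0.533], "roll": 1},
  {"jaw": -1, "linear": [0, -0.338, 0.533], "roll": 1},
  {"jaw": -1, "linear": [0, -0.338, 0.533], "roll": 1},
  {"jaw": -1, "linear": [0, -0.338, 0.533], "roll": 1},
  {"jaw": -1, "linear": [0.13, -0.338, 0.533], "roll": 1},
  {"jaw": -1, "linear": [0.13, -0.338, 0.533], "roll": 1},
  {"jaw": -1, "linear": [0.13, -0.338, 0.533], "roll": 1},
])

```text
t: 1.38
tool_pos: [0.4579, 0.2213, 0.1394]
orientation: [0.751, 1.438, -0.757]
force: [0.6, -0.0, 0.5]
opening: 0.0929
```

Run:
```python
from h import *
plan((.459,.221,.14,13.9),(.459,.221,.035,13.9))
```

```text
t 1.38 tcp [0.4579 0.2213 0.1394] jawyaw 34.62 tilt 0.22 q6 -0.25 open 0.0929 F [ 0.6 -0.   0.5]
(0.459, 0.221, 0.14, 13.9) lin [-0.001   0.0013  0.0015] roll 0.6905 rows 2.0
(0.459, 0.221, 0.035, 13.9) lin [0.174  0.0019 0.0016] roll 0.6905 rows 2.0
```

apply_moves([
  {"jaw": -1, "linear": [0, 0.001, 0.0015], "roll": 0.69},
  {"jaw": -1, "linear": [0, 0.001, 0.0015], "roll": 0.69},
  {"jaw": -1, "linear": [0.09, 0.002, 0.0015], "roll": 0.69},
  {"jaw": -1, "linear": [0.15, 0.002, 0.0015], "roll": 0.69},
  {"jaw": -1, "linear": [0.174, 0.002, 0.0015], "roll": 0.69},
  {"jaw": -0.3, "linear": [0.174, 0.002, 0.0015], "roll": 0.69},
  {"jaw": 0.2, "linear": [0.174, 0.002, 0.0015], "roll": 0.69},
  {"jaw": 1, "linear": [0.174, 0.002, 0.0015], "roll": 0.69},
  {"jaw": 1, "linear": [0.174, 0.002, 0.0015], "roll": 0.69},
  {"jaw": 1, "linear": [0.174, 0.002, 0.0015], "roll": 0.69},
  {"jaw": 1, "linear": [0.174, 0.002, 0.0015], "roll": 0.69},
  {"jaw": 1, "linear": [0.174, 0.002, 0.0015], "roll": 0.69},
], force=30)

```text
t: 2.88
tool_pos: [0.4591, 0.2211, 0.0358]
orientation: [1.026, 1.316, -1.031]
force: [-3.8, -0.5, 6.1]
opening: 0.0546
```

Run:
```python
from h import *
# mat ctr (.5985,.2827), yaw -7.6 ; block x axis along mat y. park large at mat y=-42, little +42, mat x -5
R=Ro.from_euler('z',-7.6,degrees=True).as_matrix()
for n,y in (("large",-.042),("little",.042)): print(n,np.array([.5985,.2827,0])+R@[-.004,y,0])
p=np.array([.5985,.2827,0])+R@[-.004,-.042,0]
plan((.459,.221,.15,13.9),(p[0],p[1],.15,-7.6))
```

```text
large [0.58898037 0.24159797 0.        ]
little [0.60008991 0.32486008 0.        ]
t 2.88 tcp [0.4591 0.2211 0.0358] jawyaw 13.91 tilt 0.21 q6 0.11 open 0.0546 F [-3.8 -0.5  6.1]
(0.459, 0.221, 0.15, 13.9) lin [-0.1903 -0.0009  0.0002] roll 0.0005 rows 2.0
(np.float64(0.5889803694481948), np.float64(0.24159797287046375), 0.15, -7.6) lin [-0.1911  0.2176  0.019 ] roll 0.7172 rows 3.0
```

apply_moves([
  {"jaw": 1, "linear": [0, 0, 0], "roll": 0},
  {"jaw": 1, "linear": [0, 0, 0], "roll": 0},
  {"jaw": 1, "linear": [0, 0, 0], "roll": 0},
  {"jaw": 1, "linear": [0, 0, 0], "roll": 0},
])

```text
t: 3.38
tool_pos: [0.4591, 0.2211, 0.0358]
orientation: [1.026, 1.316, -1.032]
force: [-1.3, 0.0, 0.2]
opening: 0.055
```

Run:
```python
from h import *
S=cam("scene"); T=cam("top")
a=cv2.resize(S[0][180:300,190:310],None,fx=3.3,fy=3.3,interpolation=cv2.INTER_CUBIC);b=cv2.resize(T[0][220:340,195:315],None,fx=3.3,fy=3.3,interpolation=cv2.INTER_CUBIC)
cv2.imwrite("pics/grip1.png",np.hstack([a,b]))
```

```text
(no output)
```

View pics/grip1.png

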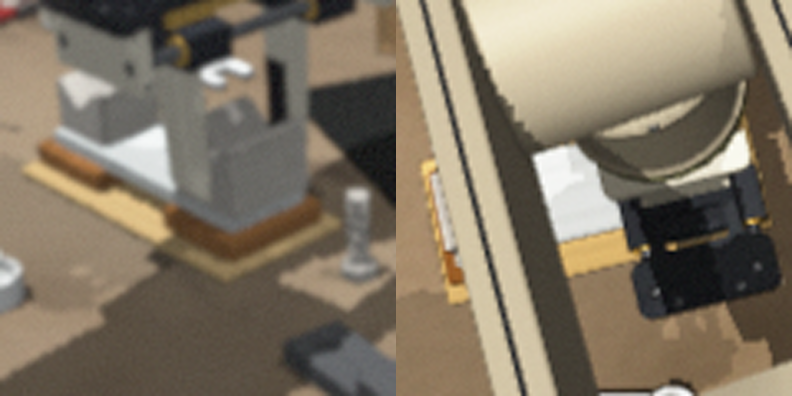

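The grip sits on the ±x faces, but the opening reads 55 mm where I expected 50. I'll zoom into the first scene picture to see which way the groove runs.

Run:
```python
import cv2
im=cv2.imread("pics/scene0.png"); t=cv2.imread("pics/top0.png")
import numpy as np
a=cv2.resize(im[190:265,200:295],None,fx=8,fy=8,interpolation=cv2.INTER_CUBIC)
cv2.imwrite("pics/z.png",a)
```

```text
(no output)
```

View pics/z.png

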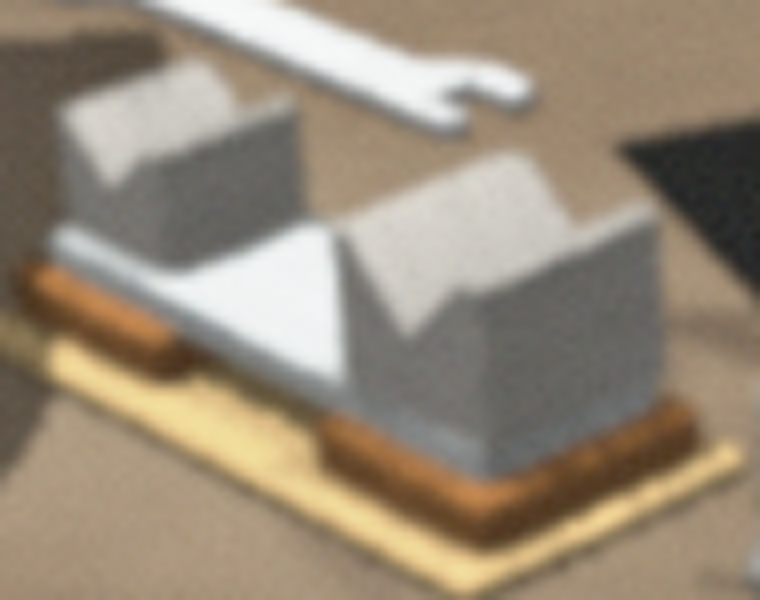

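The zoom shows that both V grooves run along the stand's x (V notch on the long side). I therefore hold the large block by its V ends, 55 mm apart. The task text had the groove along the stand's y, but this grip is flat and sound, so I'll lift with more force and check.

apply_moves([
  {"jaw": 1, "linear": [-0.02, 0, 0], "roll": 0},
  {"jaw": 1, "linear": [-0.06, 0, 0], "roll": 0},
  {"jaw": 1, "linear": [-0.12, 0, 0], "roll": 0},
  {"jaw": 1, "linear": [-0.18, 0, 0], "roll": 0},
  {"jaw": 1, "linear": [-0.19, 0.07, 0.006], "roll": 0.25},
  {"jaw": 1, "linear": [-0.19, 0.14, 0.012], "roll": 0.5},
  {"jaw": 1, "linear": [-0.19, 0.2, 0.018], "roll": 0.717},
  {"jaw": 1, "linear": [-0.19, 0.2175, 0.019], "roll": 0.717},
  {"jaw": 1, "linear": [-0.19, 0.2175, 0.019], "roll": 0.717},
], force=45)

```text
t: 4.6
tool_pos: [0.5885, 0.2414, 0.1488]
orientation: [1.301, 1.146, -1.31]
force: [-0.6, 0.4, -6.0]
opening: 0.0544
```

Run:
```python
from h import *
plan((.589,.2416,.05,-7.6),(.589,.2416,.0115,-7.6))
```

```text
t 4.6 tcp [0.5885 0.2414 0.1488] jawyaw -7.52 tilt 0.31 q6 0.44 open 0.0544 F [-0.6  0.4 -6. ]
(0.589, 0.2416, 0.05, -7.6) lin [ 0.1647  0.0015 -0.0009] roll 0.0028 rows 2.0
(0.589, 0.2416, 0.0115, -7.6) lin [ 0.2288  0.0018 -0.001 ] roll 0.0028 rows 3.0
```

apply_moves([
  {"jaw": 1, "linear": [0.1, 0.001, -0.001], "roll": 0.003},
  {"jaw": 1, "linear": [0.18, 0.0015, -0.001], "roll": 0.003},
  {"jaw": 1, "linear": [0.215, 0.0015, -0.001], "roll": 0.003},
  {"jaw": 1, "linear": [0.2285, 0.0015, -0.001], "roll": 0.003},
  {"jaw": 1, "linear": [0.2285, 0.0015, -0.001], "roll": 0.003},
  {"jaw": 1, "linear": [0.2285, 0.0015, -0.001], "roll": 0.003},
  {"jaw": -0.6, "linear": [0.2285, 0.0015, -0.001], "roll": 0.003},
  {"jaw": -1, "linear": [0.2285, 0.0015, -0.001], "roll": 0.003},
  {"jaw": -1, "linear": [0.2285, 0.0015, -0.001], "roll": 0.003},
  {"jaw": -1, "linear": [0.2285, 0.0015, -0.001], "roll": 0.003},
  {"jaw": -1, "linear": [0.15, 0.0015, -0.001], "roll": 0.003},
  {"jaw": -1, "linear": [0.05, 0.0015, -0.001], "roll": 0.003},
  {"jaw": -1, "linear": [0, 0.0015, -0.001], "roll": 0.003},
  {"jaw": -1, "linear": [0, 0.0015, -0.001], "roll": 0.003},
])

```text
t: 6.35
tool_pos: [0.5918, 0.2426, 0.1528]
orientation: [1.307, 1.142, -1.305]
force: [0.5, -0.1, -0.2]
opening: 0.0927
```

Run:
```python
from h import *
plan((.43,.338,.15,13.9),(.43,.338,.0345,13.9))
```

```text
t 6.35 tcp [0.5918 0.2426 0.1528] jawyaw -7.61 tilt 0.08 q6 0.44 open 0.0927 F [ 0.5 -0.1 -0.2]
(0.43, 0.338, 0.15, 13.9) lin [ 0.0043 -0.2883 -0.1219] roll -0.717 rows 4.0
(0.43, 0.338, 0.0345, 13.9) lin [ 0.1968 -0.2886 -0.1218] roll -0.717 rows 4.0
```

apply_moves([
  {"jaw": -1, "linear": [0, -0.09, -0.038], "roll": -0.25},
  {"jaw": -1, "linear": [0, -0.18, -0.076], "roll": -0.5},
  {"jaw": -1, "linear": [0, -0.27, -0.114], "roll": -0.717},
  {"jaw": -1, "linear": [0.004, -0.288, -0.122], "roll": -0.717},
  {"jaw": -1, "linear": [0.004, -0.288, -0.122], "roll": -0.717},
  {"jaw": -1, "linear": [0.1, -0.2885, -0.122], "roll": -0.717},
  {"jaw": -1, "linear": [0.17, -0.2885, -0.122], "roll": -0.717},
  {"jaw": -1, "linear": [0.197, -0.2885, -0.122], "roll": -0.717},
  {"jaw": -1, "linear": [0.197, -0.2885, -0.122], "roll": -0.717},
  {"jaw": -0.3, "linear": [0.197, -0.2885, -0.122], "roll": -0.717},
  {"jaw": 0.2, "linear": [0.197, -0.2885, -0.122], "roll": -0.717},
  {"jaw": 1, "linear": [0.197, -0.2885, -0.122], "roll": -0.717},
  {"jaw": 1, "linear": [0.197, -0.2885, -0.122], "roll": -0.717},
  {"jaw": 1, "linear": [0.197, -0.2885, -0.122], "roll": -0.717},
  {"jaw": 1, "linear": [0.197, -0.2885, -0.122], "roll": -0.717},
  {"jaw": 1, "linear": [0.197, -0.2885, -0.122], "roll": -0.717},
  {"jaw": 1, "linear": [0.197, -0.2885, -0.122], "roll": -0.717},
], force=30)

```text
t: 8.48
tool_pos: [0.4301, 0.3382, 0.0345]
orientation: [1.029, 1.313, -1.028]
force: [-0.1, -0.4, 1.4]
opening: 0.0437
```

Run:
```python
from h import *
plan((.43,.338,.15,13.9),(.6,.325,.15,-7.6))
```

```text
t 8.47 tcp [0.4301 0.3382 0.0345] jawyaw 13.9 tilt 0.09 q6 0.33 open 0.0437 F [-0.1 -0.4  1.4]
(0.43, 0.338, 0.15, 13.9) lin [-1.926e-01  1.000e-04  3.000e-04] roll 0.0001 rows 2.0
(0.6, 0.325, 0.15, -7.6) lin [-0.1921  0.2699  0.0894] roll 0.7167 rows 4.0
```

apply_moves([
  {"jaw": 1, "linear": [-0.02, 0, 0], "roll": 0},
  {"jaw": 1, "linear": [-0.06, 0, 0], "roll": 0},
  {"jaw": 1, "linear": [-0.12, 0, 0], "roll": 0},
  {"jaw": 1, "linear": [-0.18, 0, 0], "roll": 0},
  {"jaw": 1, "linear": [-0.192, 0.07, 0.023], "roll": 0.2},
  {"jaw": 1, "linear": [-0.192, 0.14, 0.046], "roll": 0.4},
  {"jaw": 1, "linear": [-0.192, 0.21, 0.07], "roll": 0.6},
  {"jaw": 1, "linear": [-0.192, 0.26, 0.086], "roll": 0.717},
  {"jaw": 1, "linear": [-0.192, 0.27, 0.089], "roll": 0.717},
  {"jaw": 1, "linear": [-0.192, 0.27, 0.089], "roll": 0.717},
  {"jaw": 1, "linear": [-0.192, 0.27, 0.089], "roll": 0.717},
], force=40)

```text
t: 9.85
tool_pos: [0.5989, 0.3256, 0.15]
orientation: [1.306, 1.144, -1.305]
force: [-0.2, 0.3, -2.0]
opening: 0.0432
```

Run:
```python
from h import *
plan((.6,.325,.0102,-7.6))
```

```text
t 9.85 tcp [0.5989 0.3256 0.15  ] jawyaw -7.54 tilt 0.05 q6 0.55 open 0.0432 F [-0.2  0.3 -2. ]
(0.6, 0.325, 0.0102, -7.6) lin [0.233  0.0017 0.0008] roll 0.0021 rows 3.0
```

apply_moves([
  {"jaw": 1, "linear": [0.1, 0.001, 0.001], "roll": 0.002},
  {"jaw": 1, "linear": [0.18, 0.0015, 0.001], "roll": 0.002},
  {"jaw": 1, "linear": [0.22, 0.0015, 0.001], "roll": 0.002},
  {"jaw": 1, "linear": [0.233, 0.0015, 0.001], "roll": 0.002},
  {"jaw": 1, "linear": [0.233, 0.0015, 0.001], "roll": 0.002},
  {"jaw": 1, "linear": [0.233, 0.0015, 0.001], "roll": 0.002},
  {"jaw": -0.6, "linear": [0.233, 0.0015, 0.001], "roll": 0.002},
  {"jaw": -1, "linear": [0.233, 0.0015, 0.001], "roll": 0.002},
  {"jaw": -1, "linear": [0.233, 0.0015, 0.001], "roll": 0.002},
  {"jaw": -1, "linear": [0.233, 0.0015, 0.001], "roll": 0.002},
  {"jaw": -1, "linear": [0.15, 0.0015, 0.001], "roll": 0.002},
  {"jaw": -1, "linear": [0.05, 0.0015, 0.001], "roll": 0.002},
  {"jaw": -1, "linear": [-0.05, 0.0015, 0.001], "roll": 0.002},
  {"jaw": -1, "linear": [-0.1, 0.0015, 0.001], "roll": 0.002},
  {"jaw": -1, "linear": [-0.1, -0.08, 0.08], "roll": 0},
  {"jaw": -1, "linear": [-0.1, -0.16, 0.2], "roll": 0},
  {"jaw": -1, "linear": [-0.1, -0.2, 0.3], "roll": 0},
  {"jaw": -1, "linear": [-0.1, -0.2, 0.4], "roll": 0},
  {"jaw": -1, "linear": [-0.1, -0.2, 0.5], "roll": 0},
  {"jaw": -1, "linear": [-0.1, -0.2, 0.6], "roll": 0},
])

```text
t: 12.35
tool_pos: [0.4351, 0.004, 0.2102]
orientation: [1.306, 1.143, -1.303]
force: [1.0, -0.6, 0.2]
opening: 0.0929
```

Run:
```python
from h import *
plan()
C=cam("top"); crop(C[0],195,165,455,325,3,"pics/top1.png")
h=cv2.cvtColor(C[0],cv2.COLOR_BGR2HSV); m=np.zeros((480,640),np.uint8); b=(slice(235,320),slice(195,315)); m[b]=(h[b][...,1]<50)&(h[b][...,2]>150)
print("spacer",masked(C,m,.028))
```

```text
t 12.35 tcp [0.4351 0.004  0.2102] jawyaw -7.49 tilt 0.13 q6 0.02 open 0.0929 F [ 1.  -0.6  0.2]
spacer (array([0.44327939, 0.27987024]), (0.053490251302719116, 0.16425500810146332), np.float32(-76.67601))
```

View pics/top1.png

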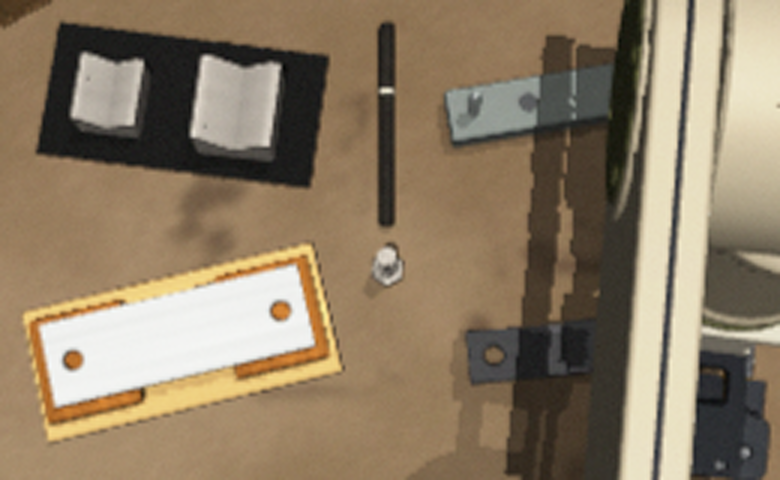

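Both blocks stand on the mat, and the spacer is free with holes at crop (73,360) and (281,310).

Run:
```python
from h import *
C=cam("top"); h=[onz(C,(u/3+195-1/3,v/3+165-1/3),.028)[:2] for u,v in ((73,359.5),(281,310))]
d=h[0]-h[1]; print("holes",h,"ctr",(h[0]+h[1])/2,np.linalg.norm(d),np.degrees(np.arctan2(d[1],d[0]))-90)
plan((.4433,.2799,.12,13.4),(.4433,.2799,.0105,13.4))
```

```text
holes [array([0.42787111, 0.34368728]), array([0.45855614, 0.21499476])] ctr [0.44321362 0.27934102] 0.13230017168516311 13.411017939845479
t 12.45 tcp [4.351e-01 3.000e-04 2.101e-01] jawyaw -7.93 tilt 0.15 q6 0.02 open 0.0932 F [ 0.2  0.1 -0.7]
(0.4433, 0.2799, 0.12, 13.4) lin [ 0.1493 -0.051  -0.4637] roll -0.7109 rows 5.0
(0.4433, 0.2799, 0.0105, 13.4) lin [ 0.3318 -0.0513 -0.4641] roll -0.7109 rows 6.0
```

apply_moves([
  {"jaw": -1, "linear": [0, -0.01, -0.1], "roll": -0.2},
  {"jaw": -1, "linear": [0, -0.02, -0.2], "roll": -0.4},
  {"jaw": -1, "linear": [0, -0.03, -0.3], "roll": -0.6},
  {"jaw": -1, "linear": [0, -0.045, -0.4], "roll": -0.71},
  {"jaw": -1, "linear": [0.05, -0.051, -0.464], "roll": -0.711},
  {"jaw": -1, "linear": [0.13, -0.051, -0.464], "roll": -0.711},
  {"jaw": -1, "linear": [0.15, -0.051, -0.464], "roll": -0.711},
  {"jaw": -1, "linear": [0.2, -0.051, -0.464], "roll": -0.711},
  {"jaw": -1, "linear": [0.28, -0.0513, -0.464], "roll": -0.711},
  {"jaw": -1, "linear": [0.315, -0.0513, -0.464], "roll": -0.711},
  {"jaw": -1, "linear": [0.332, -0.0513, -0.464], "roll": -0.711},
  {"jaw": -1, "linear": [0.332, -0.0513, -0.464], "roll": -0.711},
  {"jaw": -0.3, "linear": [0.332, -0.0513, -0.464], "roll": -0.711},
  {"jaw": 0.2, "linear": [0.332, -0.0513, -0.464], "roll": -0.711},
  {"jaw": 1, "linear": [0.332, -0.0513, -0.464], "roll": -0.711},
  {"jaw": 1, "linear": [0.332, -0.0513, -0.464], "roll": -0.711},
  {"jaw": 1, "linear": [0.332, -0.0513, -0.464], "roll": -0.711},
  {"jaw": 1, "linear": [0.332, -0.0513, -0.464], "roll": -0.711},
  {"jaw": 1, "linear": [0.332, -0.0513, -0.464], "roll": -0.711},
], force=30)

```text
t: 14.82
tool_pos: [0.4434, 0.2799, 0.0105]
orientation: [1.034, 1.308, -1.035]
force: [0.5, 0.0, 1.5]
opening: 0.0518
```

Run:
```python
from h import *
# fixture centre .5985,.0296 yaw 9.4 ; hover with the plate's underside ~ .075 -> tcp .065
plan((.4433,.2799,.12,13.4),(.5985,.0296,.12,9.4),(.5985,.0296,.065,9.4))
```

```text
t 14.82 tcp [0.4434 0.2799 0.0105] jawyaw 13.4 tilt 0.15 q6 0.23 open 0.0518 F [0.5 0.  1.5]
(0.4433, 0.2799, 0.12, 13.4) lin [-1.825e-01  1.000e-04  4.000e-04] roll 0.0 rows 2.0
(0.5985, 0.0296, 0.12, 9.4) lin [-0.1812  0.155   0.4661] roll 0.1333 rows 6.0
(0.5985, 0.0296, 0.065, 9.4) lin [-0.0896  0.1549  0.4659] roll 0.1333 rows 5.0
```

apply_moves([
  {"jaw": 1, "linear": [-0.02, 0, 0], "roll": 0},
  {"jaw": 1, "linear": [-0.06, 0, 0], "roll": 0},
  {"jaw": 1, "linear": [-0.12, 0, 0], "roll": 0},
  {"jaw": 1, "linear": [-0.18, 0, 0.02], "roll": 0},
  {"jaw": 1, "linear": [-0.181, 0.03, 0.09], "roll": 0.13},
  {"jaw": 1, "linear": [-0.181, 0.06, 0.18], "roll": 0.133},
  {"jaw": 1, "linear": [-0.181, 0.09, 0.27], "roll": 0.133},
  {"jaw": 1, "linear": [-0.181, 0.12, 0.36], "roll": 0.133},
  {"jaw": 1, "linear": [-0.181, 0.15, 0.44], "roll": 0.133},
  {"jaw": 1, "linear": [-0.181, 0.155, 0.466], "roll": 0.133},
  {"jaw": 1, "linear": [-0.15, 0.155, 0.466], "roll": 0.133},
  {"jaw": 1, "linear": [-0.124, 0.155, 0.466], "roll": 0.133},
  {"jaw": 1, "linear": [-0.124, 0.155, 0.466], "roll": 0.133},
  {"jaw": 1, "linear": [-0.124, 0.155, 0.466], "roll": 0.133},
], force=45)

```text
t: 16.58
tool_pos: [0.5981, 0.0307, 0.0855]
orientation: [1.085, 1.281, -1.087]
force: [-0.1, 0.0, -1.8]
opening: 0.0512
```

Run:
```python
from h import *
plan()
S=cam("scene"); T=cam("top")
cv2.imwrite("pics/s2full.png",S[0]); cv2.imwrite("pics/t2full.png",T[0])
a=cv2.resize(S[0][200:320,320:480],None,fx=3.7,fy=3.7,interpolation=cv2.INTER_CUBIC)[:, :400+0]
a=cv2.resize(S[0][205:305,330:460],None,fx=5,fy=5,interpolation=cv2.INTER_CUBIC)
cv2.imwrite("pics/s2.png",a)
```

```text
t 16.57 tcp [0.5981 0.0307 0.0855] jawyaw 9.49 tilt 0.13 q6 -0.2 open 0.0512 F [-0.1  0.  -1.8]
```

View pics/s2.png

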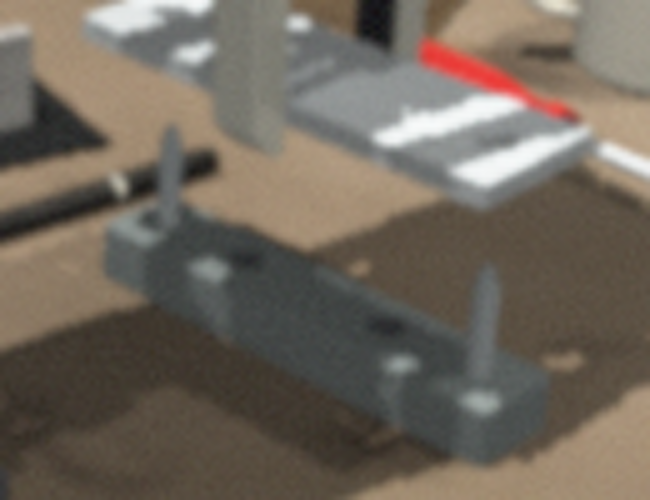

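The plate is held level over the pins. The pin tips are at crop (172,128) and (487,268), and the plate's near corner at about (487,205). I'll check the pin tips in both views and the plate against its predicted place.

Run:
```python
from h import *
np.set_printoptions(precision=4,suppress=True)
S=cam("scene");T=cam("top")
def tri(us,ut):
    (o1,d1),(o2,d2)=ray(S,us),ray(T,ut)
    A=np.stack([d1,-d2],1); k=np.linalg.lstsq(A,o2-o1,rcond=None)[0]; a,b=o1+k[0]*d1,o2+k[1]*d2; return (a+b)/2,np.linalg.norm(a-b)
fs=lambda u,v:(330+u/5-.4,205+v/5-.4); ft=lambda u,v:(195+u/3-.33,165+v/3-.33)
P=[]
for a,b in (((172,127),(476,92)),((487,265),(685,58))):
    p,e=tri(fs(*a),ft(*b)); P.append(p); print("pin tip",p,"gap",e,"scene@.06",onz(S,fs(*a),.06)[:2],"top@.06",onz(T,ft(*b),.06)[:2])
d=P[0]-P[1]; print("ctr",(P[0]+P[1])/2,np.linalg.norm(d),np.degrees(np.arctan2(d[1],d[0]))-90)
# predicted plate in scene crop
s,p,R=pose(); yaw=np.arctan2(R[1,1],R[0,1]); ex=np.array([np.cos(yaw),np.sin(yaw),0]); ey=np.array([-ex[1],ex[0],0])
off=-.0004 # plate centre along ey rel. to tcp
for n,x,y,z in (("near bot",-.026,-.082,0),("near top",-.026,-.082,.008),("right top",.026,-.082,.008),("left near top",-.026,.082,.008),("hole-",0,-.066,.008),("hole+",0,.066,.008)):
    c=p+[0,0,.0095]+ex*x+ey*(y+off)+np.array([0,0,z]); print(n,"scene crop",((proj(S,c)-(330,205)+.4)*5).round(0),"top",proj(T,c).round(1))
b=cv2.resize(T[0][165:245,325:455],None,fx=6,fy=6,interpolation=cv2.INTER_CUBIC); cv2.imwrite("pics/t2.png",b)
```

```text
pin tip [0.5904 0.0933 0.0571] gap 3.0665563106122934e-05 scene@.06 [0.5869 0.0888] top@.06 [0.5896 0.0935]
pin tip [ 0.6118 -0.0368  0.058 ] gap 0.0007221317588195159 scene@.06 [ 0.6097 -0.0393] top@.06 [ 0.6109 -0.0362]
ctr [0.6011 0.0283 0.0576] 0.13187317279249913 9.339107860927129
near bot scene crop [479. 202.] top [437.5 190.9]
near top scene crop [482. 177.] top [438.3 189.6]
right top scene crop [589. 122.] top [432.4 162.1]
left near top scene crop [80.  9.] top [347.3 204.6]
hole- scene crop [492. 131.] top [426.6 177.2]
hole+ scene crop [169.   1.] top [353.6 189.2]
```

View pics/t2.png

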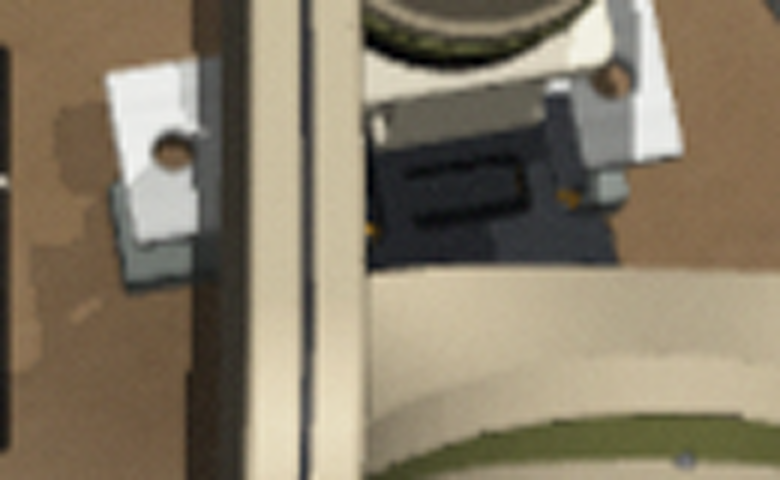

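The holes show at (353.4,189.6) and (426.8,177.9), against predicted (353.6,189.2) and (426.6,177.2). The top camera and the robot agree to about 1 mm in x. The target TCP is (.601,.029).

Run:
```python
from h import *
plan((.601,.029,.075,9.35),(.601,.029,.047,9.35))
```

```text
t 16.77 tcp [0.599  0.0299 0.0865] jawyaw 9.44 tilt 0.21 q6 -0.2 open 0.0514 F [-0.5 -0.8 -3.1]
(0.601, 0.029, 0.075, 9.35) lin [0.0192 0.0029 0.002 ] roll 0.0029 rows 1.0
(0.601, 0.029, 0.047, 9.35) lin [0.0658 0.0028 0.0019] roll 0.0029 rows 1.0
```

apply_moves([
  {"jaw": 1, "linear": [0.019, 0.003, 0.002], "roll": 0.003},
  {"jaw": 1, "linear": [0.019, 0.003, 0.002], "roll": 0.003},
  {"jaw": 1, "linear": [0.019, 0.003, 0.002], "roll": 0.003},
  {"jaw": 1, "linear": [0.035, 0.003, 0.002], "roll": 0.003},
  {"jaw": 1, "linear": [0.05, 0.003, 0.002], "roll": 0.003},
  {"jaw": 1, "linear": [0.062, 0.003, 0.002], "roll": 0.003},
  {"jaw": 1, "linear": [0.066, 0.003, 0.002], "roll": 0.003},
  {"jaw": 1, "linear": [0.066, 0.003, 0.002], "roll": 0.003},
])

```text
t: 17.77
tool_pos: [0.601, 0.029, 0.0466]
orientation: [1.088, 1.279, -1.088]
force: [-0.3, -0.3, -2.1]
opening: 0.0516
```

Run:
```python
from h import *
plan((.601,.029,.0125,9.35))
S=cam("scene")
a=cv2.resize(S[0][205:305,330:460],None,fx=5,fy=5,interpolation=cv2.INTER_CUBIC)
cv2.imwrite("pics/s3.png",a)
```

```text
t 17.77 tcp [0.601  0.029  0.0466] jawyaw 9.35 tilt 0.19 q6 -0.2 open 0.0516 F [-0.3 -0.3 -2.1]
(0.601, 0.029, 0.0125, 9.35) lin [ 0.0569 -0.0001 -0.0002] roll 0.0 rows 1.0
```

View pics/s3.png

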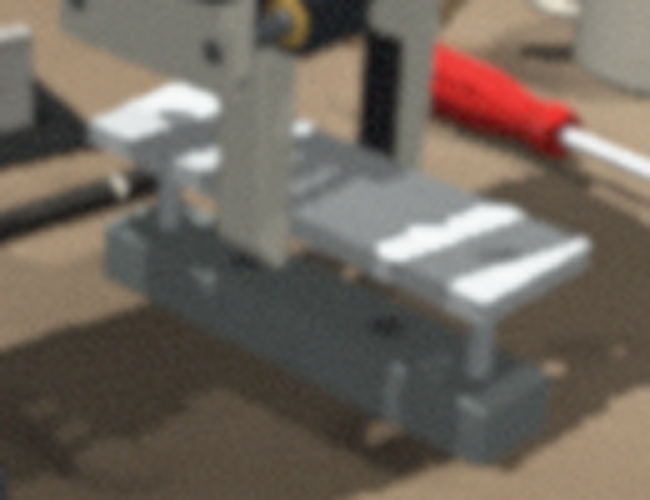

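The pins run up into the plate's underside with no contact force, so I'll lower gently.

apply_moves([
  {"jaw": 1, "linear": [0.01, 0, 0], "roll": 0},
  {"jaw": 1, "linear": [0.02, 0, 0], "roll": 0},
  {"jaw": 1, "linear": [0.03, 0, 0], "roll": 0},
  {"jaw": 1, "linear": [0.04, 0, 0], "roll": 0},
  {"jaw": 1, "linear": [0.05, 0, 0], "roll": 0},
  {"jaw": 1, "linear": [0.055, 0, 0], "roll": 0},
  {"jaw": 1, "linear": [0.0565, 0, 0], "roll": 0},
  {"jaw": 1, "linear": [0.0565, 0, 0], "roll": 0},
])

```text
t: 18.82
tool_pos: [0.6014, 0.0289, 0.0132]
orientation: [1.088, 1.278, -1.087]
force: [-0.7, 0.5, -2.1]
opening: 0.0514
```

apply_moves([
  {"jaw": 1, "linear": [0.001, 0, 0], "roll": 0},
  {"jaw": 1, "linear": [0.002, 0, 0], "roll": 0},
  {"jaw": 1, "linear": [0.002, 0, 0], "roll": 0},
])

```text
t: 19.2
tool_pos: [0.6015, 0.0289, 0.0125]
orientation: [1.088, 1.278, -1.087]
force: [-3.8, -0.4, 4.8]
opening: 0.0517
```

It is seated: the force turned upward. I'll release, rise and go on to the cover.

apply_moves([
  {"jaw": 0.1, "linear": [0, 0, 0], "roll": 0},
  {"jaw": -0.3, "linear": [0, 0, 0], "roll": 0},
  {"jaw": -1, "linear": [0, 0, 0], "roll": 0},
  {"jaw": -1, "linear": [0, 0, 0], "roll": 0},
  {"jaw": -1, "linear": [0, 0, 0], "roll": 0},
  {"jaw": -1, "linear": [-0.08, 0, 0], "roll": 0},
  {"jaw": -1, "linear": [-0.16, 0, 0], "roll": 0},
  {"jaw": -1, "linear": [-0.23, 0, 0], "roll": 0},
  {"jaw": -1, "linear": [-0.23, 0, 0], "roll": 0},
])

```text
t: 20.32
tool_pos: [0.6042, 0.0291, 0.1557]
orientation: [1.091, 1.271, -1.081]
force: [0.6, 0.7, 0.7]
opening: 0.0929
```

Run:
```python
from h import *
plan((.4388,.0163,.12,5),(.4388,.0163,.005,5))
```

```text
t 20.32 tcp [0.6042 0.0291 0.1557] jawyaw 9.36 tilt 0.7 q6 -0.2 open 0.0929 F [0.6 0.7 0.7]
(0.4388, 0.0163, 0.12, 5) lin [ 0.0563 -0.2761 -0.024 ] roll 0.1453 rows 3.0
(0.4388, 0.0163, 0.005, 5) lin [ 0.248  -0.2783 -0.0248] roll 0.1453 rows 4.0
```

apply_moves([
  {"jaw": -1, "linear": [0, -0.09, -0.008], "roll": 0.145},
  {"jaw": -1, "linear": [0, -0.18, -0.016], "roll": 0.145},
  {"jaw": -1, "linear": [0, -0.26, -0.022], "roll": 0.145},
  {"jaw": -1, "linear": [0.04, -0.276, -0.024], "roll": 0.145},
  {"jaw": -1, "linear": [0.056, -0.276, -0.024], "roll": 0.145},
  {"jaw": -1, "linear": [0.056, -0.276, -0.024], "roll": 0.145},
  {"jaw": -1, "linear": [0.056, -0.276, -0.024], "roll": 0.145},
  {"jaw": -1, "linear": [0.056, -0.276, -0.024], "roll": 0.145},
])

```text
t: 21.32
tool_pos: [0.4396, 0.0163, 0.1207]
orientation: [1.148, 1.238, -1.137]
force: [-0.2, 0.7, 0.3]
opening: 0.0932
```

Run:
```python
from h import *
plan((.4388,.0163,.005,5))
```

```text
t 21.32 tcp [0.4396 0.0163 0.1207] jawyaw 5.01 tilt 0.74 q6 -0.17 open 0.0932 F [-0.2  0.7  0.3]
(0.4388, 0.0163, 0.005, 5) lin [ 0.1929 -0.0037 -0.0008] roll 0.0004 rows 2.0
```

apply_moves([
  {"jaw": -1, "linear": [0.08, -0.0015, -0.001], "roll": 0},
  {"jaw": -1, "linear": [0.14, -0.003, -0.001], "roll": 0},
  {"jaw": -1, "linear": [0.18, -0.0035, -0.001], "roll": 0},
  {"jaw": -1, "linear": [0.192, -0.0037, -0.001], "roll": 0},
  {"jaw": -1, "linear": [0.192, -0.0037, -0.001], "roll": 0},
  {"jaw": 0, "linear": [0.192, -0.0037, -0.001], "roll": 0},
  {"jaw": 0.3, "linear": [0.192, -0.0037, -0.001], "roll": 0},
  {"jaw": 1, "linear": [0.192, -0.0037, -0.001], "roll": 0},
  {"jaw": 1, "linear": [0.192, -0.0037, -0.001], "roll": 0},
  {"jaw": 1, "linear": [0.192, -0.0037, -0.001], "roll": 0},
  {"jaw": 1, "linear": [0.192, -0.0037, -0.001], "roll": 0},
  {"jaw": 1, "linear": [0.192, -0.0037, -0.001], "roll": 0},
  {"jaw": 1, "linear": [0.192, -0.0037, -0.001], "roll": 0},
], force=30)

```text
t: 22.95
tool_pos: [0.4389, 0.0164, 0.0055]
orientation: [1.148, 1.238, -1.137]
force: [0.5, 0.4, -0.8]
opening: 0.0315
```

Run:
```python
from h import *
plan((.439,.0163,.13,5),(.6012,.029,.13,9.35),(.6012,.029,.09,9.35))
```

```text
t 22.95 tcp [0.4389 0.0164 0.0055] jawyaw 5.01 tilt 0.74 q6 -0.16 open 0.0315 F [ 0.5  0.4 -0.8]
(0.439, 0.0163, 0.13, 5) lin [-0.2074  0.0028  0.001 ] roll 0.0004 rows 2.0
(0.6012, 0.029, 0.13, 9.35) lin [-0.204   0.2739  0.0035] roll -0.1446 rows 4.0
(0.6012, 0.029, 0.09, 9.35) lin [-0.1374  0.2731  0.0033] roll -0.1446 rows 3.0
```

apply_moves([
  {"jaw": 1, "linear": [-0.03, 0, 0], "roll": 0},
  {"jaw": 1, "linear": [-0.1, 0.001, 0], "roll": 0},
  {"jaw": 1, "linear": [-0.18, 0.002, 0], "roll": 0},
  {"jaw": 1, "linear": [-0.204, 0.05, 0.001], "roll": -0.05},
  {"jaw": 1, "linear": [-0.204, 0.13, 0.002], "roll": -0.1},
  {"jaw": 1, "linear": [-0.204, 0.2, 0.003], "roll": -0.145},
  {"jaw": 1, "linear": [-0.204, 0.26, 0.0035], "roll": -0.145},
  {"jaw": 1, "linear": [-0.204, 0.274, 0.0035], "roll": -0.145},
  {"jaw": 1, "linear": [-0.16, 0.2735, 0.0033], "roll": -0.145},
  {"jaw": 1, "linear": [-0.1375, 0.273, 0.0033], "roll": -0.145},
  {"jaw": 1, "linear": [-0.1375, 0.273, 0.0033], "roll": -0.145},
  {"jaw": 1, "linear": [-0.1375, 0.273, 0.0033], "roll": -0.145},
  {"jaw": 1, "linear": [-0.1375, 0.273, 0.0033], "roll": -0.145},
], force=45)

```text
t: 24.58
tool_pos: [0.6018, 0.029, 0.0914]
orientation: [1.092, 1.269, -1.08]
force: [0.1, -0.2, -3.8]
opening: 0.0317
```

Run:
```python
from h import *
S=cam("scene");T=cam("top"); plan((.6012,.029,.075,9.35))
b=cv2.resize(T[0][165:245,325:455],None,fx=6,fy=6,interpolation=cv2.INTER_CUBIC); a=cv2.resize(S[0][205:305,330:460],None,fx=2,fy=2,interpolation=cv2.INTER_CUBIC)
b[280:480,260:520]=a   # scene view as an inset over the arm
cv2.imwrite("pics/t4.png",b)
s,p,R=pose(); ex=np.array([R[0,1],R[1,1],0]); ey=np.array([-ex[1],ex[0],0])
for y in (.066,-.066): print("hole pred (crop)",(proj(T,p+[0,0,.0065]+ey*y)-(325,165)+.4)*6)
```

```text
t 24.68 tcp [0.6017 0.0289 0.0911] jawyaw 9.36 tilt 0.83 q6 -0.2 open 0.032 F [-0.3  0.1 -2.8]
(0.6012, 0.029, 0.075, 9.35) lin [ 0.0268 -0.0012 -0.0004] roll 0.0004 rows 1.0
hole pred (crop) [175.19547314 145.04230584]
hole pred (crop) [610.02496892  74.17818046]
```

View pics/t4.png

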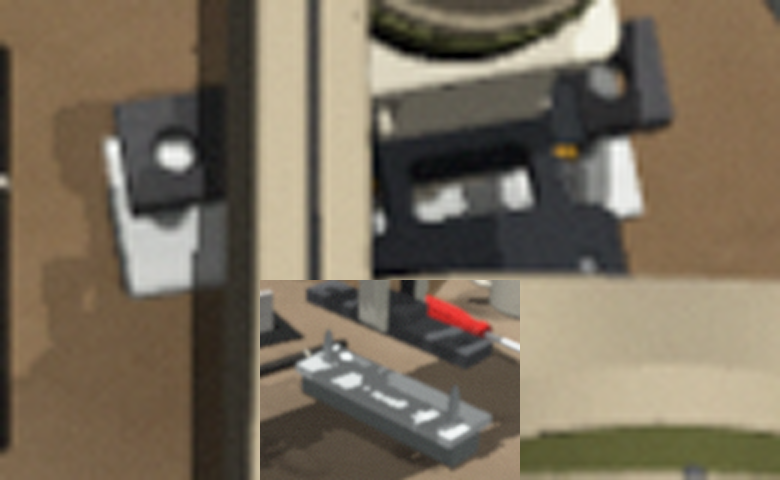

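The cover's holes are at (175,154) and (605,80). The small downward shift is mostly the far rim seen obliquely. The inset shows the spacer flat on the base with both pins through. I'll aim at (.6005,.0286).

apply_moves([
  {"jaw": 1, "linear": [0.02, -0.0023, -0.0008], "roll": 0},
  {"jaw": 1, "linear": [0.0265, -0.0023, -0.0008], "roll": 0},
  {"jaw": 1, "linear": [0.0265, -0.0024, -0.0008], "roll": 0},
  {"jaw": 1, "linear": [0.035, -0.0025, -0.0008], "roll": 0},
  {"jaw": 1, "linear": [0.043, -0.0026, -0.0008], "roll": 0},
  {"jaw": 1, "linear": [0.049, -0.0026, -0.0008], "roll": 0},
  {"jaw": 1, "linear": [0.049, -0.0026, -0.0008], "roll": 0},
  {"jaw": 1, "linear": [0.049, -0.0026, -0.0008], "roll": 0},
])

```text
t: 25.68
tool_pos: [0.6006, 0.0291, 0.0618]
orientation: [1.092, 1.269, -1.08]
force: [0.7, -0.3, -2.7]
opening: 0.0316
```

Run:
```python
from h import *
plan((.6005,.0286,.0355,9.35))
```

```text
t 25.68 tcp [0.6006 0.0291 0.0618] jawyaw 9.36 tilt 0.84 q6 -0.2 open 0.0316 F [ 0.7 -0.3 -2.7]
(0.6005, 0.0286, 0.0355, 9.35) lin [ 0.0438 -0.0009  0.0006] roll 0.0005 rows 1.0
```

apply_moves([
  {"jaw": 1, "linear": [0.008, -0.0002, 0], "roll": 0},
  {"jaw": 1, "linear": [0.016, -0.0003, 0.0002], "roll": 0},
  {"jaw": 1, "linear": [0.024, -0.0005, 0.0003], "roll": 0},
  {"jaw": 1, "linear": [0.032, -0.0007, 0.0004], "roll": 0},
  {"jaw": 1, "linear": [0.039, -0.0008, 0.0005], "roll": 0},
  {"jaw": 1, "linear": [0.042, -0.0009, 0.0005], "roll": 0},
  {"jaw": 1, "linear": [0.0435, -0.0009, 0.0005], "roll": 0},
  {"jaw": 1, "linear": [0.0435, -0.0009, 0.0005], "roll": 0},
])

```text
t: 26.68
tool_pos: [0.6006, 0.0286, 0.0358]
orientation: [1.092, 1.269, -1.08]
force: [-0.1, 0.6, -3.7]
opening: 0.0318
```

apply_moves([
  {"jaw": 1, "linear": [0.001, 0, 0], "roll": 0},
  {"jaw": 1, "linear": [0.0015, 0, 0], "roll": 0},
  {"jaw": 1, "linear": [0.0015, 0, 0], "roll": 0},
])

```text
t: 27.05
tool_pos: [0.6008, 0.0286, 0.0356]
orientation: [1.092, 1.268, -1.079]
force: [-3.8, -0.5, 4.2]
opening: 0.0317
```

The cover is seated, so I'll release it and rise.

apply_moves([
  {"jaw": 0.2, "linear": [0, 0, 0], "roll": 0},
  {"jaw": -0.3, "linear": [0, 0, 0], "roll": 0},
  {"jaw": -1, "linear": [0, 0, 0], "roll": 0},
  {"jaw": -1, "linear": [0, 0, 0], "roll": 0},
  {"jaw": -1, "linear": [-0.06, 0.001, 0], "roll": 0},
  {"jaw": -1, "linear": [-0.14, 0.002, 0], "roll": 0},
  {"jaw": -1, "linear": [-0.2, 0.003, 0], "roll": 0},
  {"jaw": -1, "linear": [-0.2, 0.003, 0], "roll": 0},
  {"jaw": -1, "linear": [-0.2, 0.003, 0], "roll": 0},
  {"jaw": -1, "linear": [-0.2, 0.003, 0], "roll": 0},
])

```text
t: 28.3
tool_pos: [0.5996, 0.0293, 0.1535]
orientation: [1.091, 1.271, -1.081]
force: [-0.5, 0.2, -0.4]
opening: 0.0926
```

Run:
```python
from h import *
plan((.59,.2418,.15,-7.6),(.59,.2418,.0115,-7.6))
```

```text
t 28.3 tcp [0.5996 0.0293 0.1535] jawyaw 9.36 tilt 0.69 q6 -0.2 open 0.0926 F [-0.5  0.2 -0.4]
(0.59, 0.2418, 0.15, -7.6) lin [ 0.0048  0.0417 -0.3522] roll 0.5654 rows 4.0
(0.59, 0.2418, 0.0115, -7.6) lin [ 0.2356  0.0391 -0.3532] roll 0.5654 rows 5.0
```

apply_moves([
  {"jaw": -1, "linear": [0, 0.01, -0.09], "roll": 0.15},
  {"jaw": -1, "linear": [0, 0.02, -0.18], "roll": 0.3},
  {"jaw": -1, "linear": [0, 0.03, -0.27], "roll": 0.45},
  {"jaw": -1, "linear": [0.003, 0.041, -0.345], "roll": 0.565},
  {"jaw": -1, "linear": [0.005, 0.0417, -0.3522], "roll": 0.565},
  {"jaw": -1, "linear": [0.005, 0.0417, -0.3522], "roll": 0.565},
  {"jaw": -1, "linear": [0.09, 0.0405, -0.353], "roll": 0.565},
  {"jaw": -1, "linear": [0.17, 0.04, -0.353], "roll": 0.565},
  {"jaw": -1, "linear": [0.22, 0.039, -0.353], "roll": 0.565},
  {"jaw": -1, "linear": [0.2355, 0.039, -0.353], "roll": 0.565},
  {"jaw": -1, "linear": [0.2355, 0.039, -0.353], "roll": 0.565},
  {"jaw": -0.3, "linear": [0.2355, 0.039, -0.353], "roll": 0.565},
  {"jaw": 0.2, "linear": [0.2355, 0.039, -0.353], "roll": 0.565},
  {"jaw": 1, "linear": [0.2355, 0.039, -0.353], "roll": 0.565},
  {"jaw": 1, "linear": [0.2355, 0.039, -0.353], "roll": 0.565},
  {"jaw": 1, "linear": [0.2355, 0.039, -0.353], "roll": 0.565},
  {"jaw": 1, "linear": [0.2355, 0.039, -0.353], "roll": 0.565},
  {"jaw": 1, "linear": [0.2355, 0.039, -0.353], "roll": 0.565},
], force=35)

```text
t: 30.55
tool_pos: [0.5902, 0.2418, 0.0119]
orientation: [1.311, 1.133, -1.297]
force: [-0.6, -0.6, 3.3]
opening: 0.0549
```

Run:
```python
from h import *
# top-camera measure of the empty stand: board outline and orange pads
T=cam("top"); h=cv2.cvtColor(cv2.imread("pics/top0.png"),cv2.COLOR_BGR2HSV)
c=np.array([.4435,.280,0]); yaw=np.radians(13.8)
for y in (-.06,.06): print("pad",y,c+np.array([-np.sin(yaw)*y,np.cos(yaw)*y,0]))
plan((.5895,.2418,.12,-7.6))
cv2.imwrite("pics/t5full.png",T[0])
```

```text
pad -0.06 [0.45781201 0.22173194 0.        ]
pad 0.06 [0.42918799 0.33826806 0.        ]
t 30.6 tcp [0.5902 0.2418 0.0119] jawyaw -7.59 tilt 0.72 q6 0.45 open 0.055 F [0.5 0.  4.3]
(0.5895, 0.2418, 0.12, -7.6) lin [-0.1801  0.0011  0.0003] roll 0.0004 rows 2.0
```

apply_moves([
  {"jaw": 1, "linear": [-0.03, 0, 0], "roll": 0},
  {"jaw": 1, "linear": [-0.1, 0.001, 0], "roll": 0},
  {"jaw": 1, "linear": [-0.18, 0.001, 0], "roll": 0},
  {"jaw": 1, "linear": [-0.24, 0.001, 0], "roll": 0},
  {"jaw": 1, "linear": [-0.26, -0.03, 0.06], "roll": -0.2},
  {"jaw": 1, "linear": [-0.26, -0.07, 0.14], "roll": -0.4},
  {"jaw": 1, "linear": [-0.26, -0.11, 0.22], "roll": -0.6},
  {"jaw": 1, "linear": [-0.26, -0.15, 0.3], "roll": -0.713},
  {"jaw": 1, "linear": [-0.26, -0.2, 0.39], "roll": -0.713},
  {"jaw": 1, "linear": [-0.26, -0.2, 0.4], "roll": -0.713},
  {"jaw": 1, "linear": [-0.26, -0.2, 0.4], "roll": -0.713},
  {"jaw": 1, "linear": [-0.26, -0.2, 0.4], "roll": -0.713},
], force=45)

```text
t: 32.1
tool_pos: [0.4382, 0.0208, 0.1669]
orientation: [1.033, 1.302, -1.022]
force: [0.3, 0.4, -4.5]
opening: 0.0546
```

Run:
```python
from h import *
C=cam("top"); im=C[0]; crop(im,195,235,325,325,6,"pics/top5.png")
plan()
```

```text
t 32.15 tcp [0.4382 0.0209 0.1668] jawyaw 13.87 tilt 0.72 q6 -0.31 open 0.0545 F [ 0.4  0.1 -5.9]
```

View pics/top5.png

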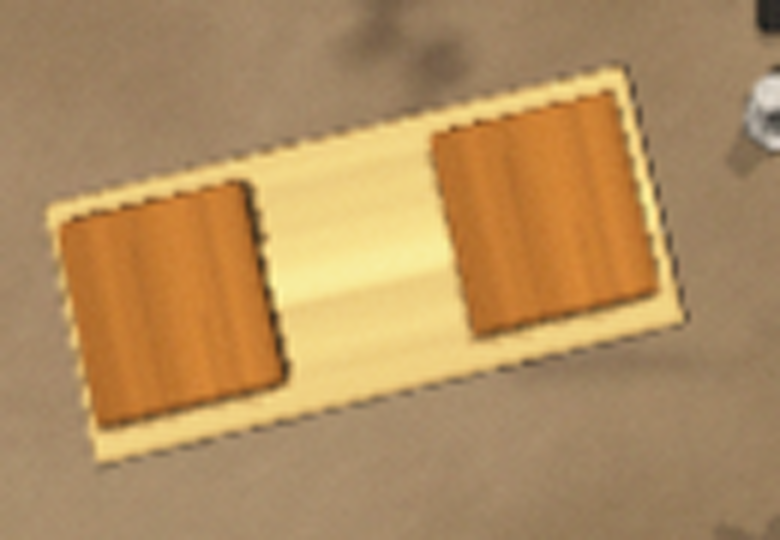

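The stand is empty, with the right pad at crop (432,137)-(657,292) and the left pad at (60,222)-(285,382). I'll cast those corners onto z = 20 mm.

Run:
```python
from h import *
C=cam("top"); im=C[0]; h=cv2.cvtColor(im,cv2.COLOR_BGR2HSV)
for n,(x0,x1) in (("right",(264,310)),("left",(200,246))):
    m=np.zeros((480,640),np.uint8); b=(slice(243,312),slice(x0,x1)); m[b]=(h[b][...,1]>180)&(h[b][...,0]<17)
    print(n,masked(C,m,.02))
f=lambda p: onz(C,(p[0]/6+195-.42,p[1]/6+235-.42),.02)[:2]
for q in ([(432,137),(612,92),(657,290),(478,335)],[(60,222),(245,180),(285,380),(100,425)]):
    w=np.array([f(p) for p in q]); e=np.roll(w,-1,0)-w; print(w.mean(0).round(4),np.linalg.norm(e,axis=1).round(4),np.degrees(np.arctan2(e[:,1],e[:,0])).round(1))
# where does the held large block show? top-face centre at z = tcp-.0089+.04
s,p,R=pose(); print("pred held top",proj(C,[p[0],p[1],p[2]+.031]))
plan((.458,.2215,.12,13.8),(.458,.2215,.0295,13.8))
```

```text
right (array([0.45607471, 0.22148518]), (0.0649961307644844, 0.05809279531240463), np.float32(13.671201))
left (array([0.42788497, 0.33764911]), (0.06495483964681625, 0.058611996471881866), np.float32(13.44736))
[0.4559 0.2212] [0.0584 0.0645 0.0574 0.0645] [ -75.9 -166.9  104.1   14. ]
[0.4283 0.3372] [0.0593 0.0645 0.0588 0.0653] [ -77.1 -167.2  103.6   13.3]
pred held top [404.03184647 264.38637109]
t 32.2 tcp [0.4381 0.021  0.1667] jawyaw 13.88 tilt 0.71 q6 -0.31 open 0.0547 F [ 0.2 -0.1 -4.7]
(0.458, 0.2215, 0.12, 13.8) lin [ 0.0775  0.1115 -0.3169] roll 0.0028 rows 4.0
(0.458, 0.2215, 0.0295, 13.8) lin [ 0.2283  0.1098 -0.3176] roll 0.0028 rows 4.0
```

apply_moves([
  {"jaw": 1, "linear": [0, 0.03, -0.09], "roll": 0},
  {"jaw": 1, "linear": [0, 0.06, -0.18], "roll": 0},
  {"jaw": 1, "linear": [0, 0.09, -0.26], "roll": 0},
  {"jaw": 1, "linear": [0.03, 0.108, -0.31], "roll": 0.004},
  {"jaw": 1, "linear": [0.077, 0.1086, -0.3174], "roll": 0.004},
  {"jaw": 1, "linear": [0.077, 0.1086, -0.3174], "roll": 0.004},
  {"jaw": 1, "linear": [0.15, 0.108, -0.318], "roll": 0.004},
  {"jaw": 1, "linear": [0.2, 0.107, -0.318], "roll": 0.004},
  {"jaw": 1, "linear": [0.22, 0.107, -0.318], "roll": 0.004},
  {"jaw": 1, "linear": [0.2286, 0.107, -0.318], "roll": 0.004},
  {"jaw": 1, "linear": [0.2286, 0.107, -0.318], "roll": 0.004},
  {"jaw": 1, "linear": [0.2286, 0.107, -0.318], "roll": 0.004},
])

```text
t: 33.7
tool_pos: [0.4575, 0.2217, 0.0308]
orientation: [1.035, 1.301, -1.022]
force: [0.9, 0.2, -5.2]
opening: 0.0546
```

apply_moves([
  {"jaw": 1, "linear": [0.0028, -0.002, 0], "roll": 0},
  {"jaw": 1, "linear": [0.0032, -0.002, 0], "roll": 0},
  {"jaw": 1, "linear": [0.0032, -0.002, 0], "roll": 0},
])

```text
t: 34.08
tool_pos: [0.4564, 0.2214, 0.029]
orientation: [1.035, 1.301, -1.022]
force: [-0.4, -0.3, -4.0]
opening: 0.0547
```

Near touchdown: down 0.5 mm more, release and rise.

apply_moves([
  {"jaw": 1, "linear": [0.001, 0, 0], "roll": 0},
  {"jaw": 1, "linear": [0.001, 0, 0], "roll": 0},
  {"jaw": -0.3, "linear": [0.001, 0, 0], "roll": 0},
  {"jaw": -1, "linear": [0.001, 0, 0], "roll": 0},
  {"jaw": -1, "linear": [0.001, 0, 0], "roll": 0},
  {"jaw": -1, "linear": [0.001, 0, 0], "roll": 0},
  {"jaw": -1, "linear": [-0.07, 0.001, 0], "roll": 0},
  {"jaw": -1, "linear": [-0.15, 0.002, 0], "roll": 0},
  {"jaw": -1, "linear": [-0.2, 0.003, 0], "roll": 0},
  {"jaw": -1, "linear": [-0.2, 0.003, 0], "roll": 0},
  {"jaw": -1, "linear": [-0.2, 0.003, 0], "roll": 0},
])

```text
t: 35.45
tool_pos: [0.4559, 0.2218, 0.148]
orientation: [1.035, 1.301, -1.023]
force: [-0.0, -0.9, -0.3]
opening: 0.0931
```

Run:
```python
from h import *
plan((.6,.325,.15,-7.6),(.6,.325,.0102,-7.6))
```

```text
t 35.45 tcp [0.4559 0.2218 0.148 ] jawyaw 13.76 tilt 0.78 q6 0.12 open 0.0931 F [-0.  -0.9 -0.3]
(0.6, 0.325, 0.15, -7.6) lin [-0.0003  0.2742 -0.1099] roll 0.7121 rows 3.0
(0.6, 0.325, 0.0102, -7.6) lin [ 0.2326  0.2712 -0.111 ] roll 0.7121 rows 4.0
```

apply_moves([
  {"jaw": -1, "linear": [0, 0.08, -0.033], "roll": 0.22},
  {"jaw": -1, "linear": [0, 0.16, -0.066], "roll": 0.45},
  {"jaw": -1, "linear": [0, 0.24, -0.097], "roll": 0.68},
  {"jaw": -1, "linear": [0, 0.273, -0.11], "roll": 0.712},
  {"jaw": -1, "linear": [0, 0.274, -0.11], "roll": 0.712},
  {"jaw": -1, "linear": [0, 0.274, -0.11], "roll": 0.712},
  {"jaw": -1, "linear": [0.09, 0.273, -0.11], "roll": 0.712},
  {"jaw": -1, "linear": [0.17, 0.272, -0.111], "roll": 0.712},
  {"jaw": -1, "linear": [0.22, 0.2715, -0.111], "roll": 0.712},
  {"jaw": -1, "linear": [0.2325, 0.2712, -0.111], "roll": 0.712},
  {"jaw": -1, "linear": [0.2325, 0.2712, -0.111], "roll": 0.712},
  {"jaw": -0.3, "linear": [0.2325, 0.2712, -0.111], "roll": 0.712},
  {"jaw": 0.2, "linear": [0.2325, 0.2712, -0.111], "roll": 0.712},
  {"jaw": 1, "linear": [0.2325, 0.2712, -0.111], "roll": 0.712},
  {"jaw": 1, "linear": [0.2325, 0.2712, -0.111], "roll": 0.712},
  {"jaw": 1, "linear": [0.2325, 0.2712, -0.111], "roll": 0.712},
  {"jaw": 1, "linear": [0.2325, 0.2712, -0.111], "roll": 0.712},
  {"jaw": 1, "linear": [0.2325, 0.2712, -0.111], "roll": 0.712},
  {"jaw": 1, "linear": [0.2325, 0.2712, -0.111], "roll": 0.712},
], force=30)

```text
t: 37.83
tool_pos: [0.6, 0.325, 0.0103]
orientation: [1.312, 1.133, -1.296]
force: [-0.1, 0.4, 0.9]
opening: 0.0438
```

Run:
```python
from h import *
plan((.6,.325,.14,-7.6),(.4282,.3375,.14,13.6))
```

```text
t 37.83 tcp [0.6    0.325  0.0103] jawyaw -7.6 tilt 0.78 q6 0.56 open 0.0438 F [-0.1  0.4  0.9]
(0.6, 0.325, 0.14, -7.6) lin [-2.162e-01  3.000e-03 -1.000e-04] roll -0.0 rows 3.0
(0.4282, 0.3375, 0.14, 13.6) lin [-0.2201 -0.2836  0.0172] roll -0.7067 rows 4.0
```

apply_moves([
  {"jaw": 1, "linear": [-0.03, 0, 0], "roll": 0},
  {"jaw": 1, "linear": [-0.1, 0.001, 0], "roll": 0},
  {"jaw": 1, "linear": [-0.18, 0.002, 0], "roll": 0},
  {"jaw": 1, "linear": [-0.22, -0.03, 0.002], "roll": -0.1},
  {"jaw": 1, "linear": [-0.22, -0.1, 0.006], "roll": -0.25},
  {"jaw": 1, "linear": [-0.22, -0.18, 0.01], "roll": -0.45},
  {"jaw": 1, "linear": [-0.22, -0.26, 0.016], "roll": -0.68},
  {"jaw": 1, "linear": [-0.22, -0.2835, 0.017], "roll": -0.707},
  {"jaw": 1, "linear": [-0.22, -0.2835, 0.017], "roll": -0.707},
  {"jaw": 1, "linear": [-0.22, -0.2835, 0.017], "roll": -0.707},
  {"jaw": 1, "linear": [-0.22, -0.2835, 0.017], "roll": -0.707},
], force=40)

```text
t: 39.2
tool_pos: [0.4294, 0.3374, 0.14]
orientation: [1.038, 1.299, -1.026]
force: [-0.2, -0.6, -1.8]
opening: 0.0436
```

Run:
```python
from h import *
plan((.4282,.3375,.028,13.6))
```

```text
t 39.2 tcp [0.4294 0.3374 0.14  ] jawyaw 13.52 tilt 0.81 q6 0.34 open 0.0436 F [-0.2 -0.6 -1.8]
(0.4282, 0.3375, 0.028, 13.6) lin [ 0.1867 -0.0044 -0.0016] roll -0.0026 rows 2.0
```

apply_moves([
  {"jaw": 1, "linear": [0.07, -0.003, -0.0016], "roll": -0.003},
  {"jaw": 1, "linear": [0.13, -0.004, -0.0016], "roll": -0.003},
  {"jaw": 1, "linear": [0.165, -0.0044, -0.0016], "roll": -0.003},
  {"jaw": 1, "linear": [0.18, -0.0044, -0.0016], "roll": -0.003},
  {"jaw": 1, "linear": [0.1865, -0.0044, -0.0016], "roll": -0.003},
  {"jaw": 1, "linear": [0.1865, -0.0044, -0.0016], "roll": -0.003},
  {"jaw": 1, "linear": [0.1865, -0.0044, -0.0016], "roll": -0.003},
])

```text
t: 40.08
tool_pos: [0.429, 0.338, 0.0292]
orientation: [1.038, 1.299, -1.023]
force: [-0.3, -0.4, -2.3]
opening: 0.0438
```

apply_moves([
  {"jaw": 1, "linear": [0.002, -0.0015, 0.0005], "roll": 0},
  {"jaw": 1, "linear": [0.0033, -0.0015, 0.0005], "roll": 0},
  {"jaw": 1, "linear": [0.0033, -0.0015, 0.0005], "roll": 0},
  {"jaw": -0.3, "linear": [0.0033, -0.0015, 0.0005], "roll": 0},
  {"jaw": -1, "linear": [0.0033, -0.0015, 0.0005], "roll": 0},
  {"jaw": -1, "linear": [0.0033, -0.0015, 0.0005], "roll": 0},
  {"jaw": -1, "linear": [0.0033, -0.0015, 0.0005], "roll": 0},
  {"jaw": -1, "linear": [-0.07, -0.0005, 0], "roll": 0},
  {"jaw": -1, "linear": [-0.15, 0, 0], "roll": 0},
  {"jaw": -1, "linear": [-0.24, 0, 0], "roll": 0},
  {"jaw": -1, "linear": [-0.32, 0, 0], "roll": 0},
  {"jaw": -1, "linear": [-0.32, -0.08, -0.08], "roll": 0},
  {"jaw": -1, "linear": [-0.32, -0.13, -0.16], "roll": 0},
  {"jaw": -1, "linear": [-0.32, -0.13, -0.24], "roll": 0},
  {"jaw": -1, "linear": [-0.32, -0.13, -0.32], "roll": 0},
  {"jaw": -1, "linear": [-0.32, -0.13, -0.32], "roll": 0},
  {"jaw": -1, "linear": [-0.32, -0.13, -0.32], "roll": 0},
])

```text
t: 42.2
tool_pos: [0.305, 0.506, 0.2189]
orientation: [1.037, 1.299, -1.023]
force: [-0.1, -0.1, -0.1]
opening: 0.0933
```

Run:
```python
from h import *
plan(); C=cam("top"); S=cam("scene")
cv2.imwrite("pics/topend.png",C[0])
a=cv2.resize(C[0][235:325,195:325],(650,450),interpolation=cv2.INTER_CUBIC)
cv2.imwrite("pics/end_top.png",a); crop(S[0],190,190,450,350,3,"pics/end_scene.png")
```

```text
t 42.2 tcp [0.305  0.506  0.2189] jawyaw 13.64 tilt 0.88 q6 0.71 open 0.0933 F [-0.1 -0.1 -0.1]
```

View pics/end_top.png

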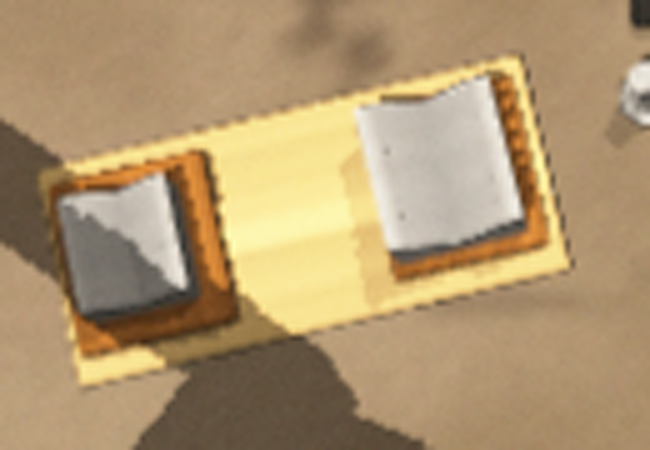

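View pics/end_scene.png

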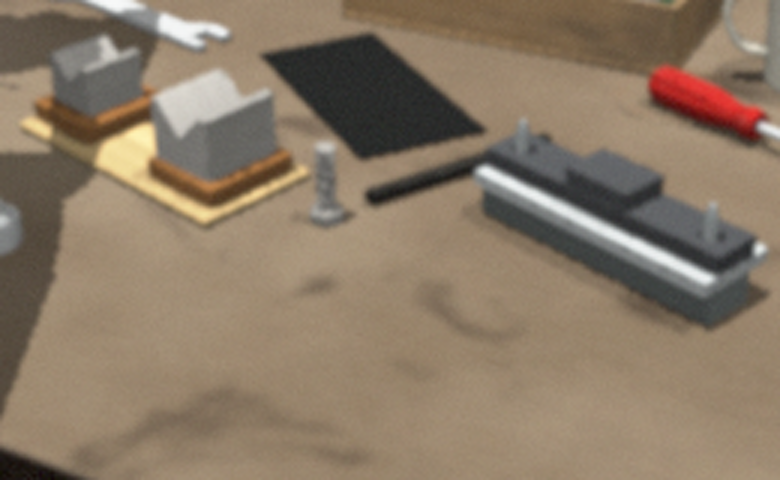

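The scene view shows the spacer flat on the base, the cover on it boss up and pins through both, and both blocks upright on the pads. I'll check how well the blocks are centred from their top corners.

Run:
```python
from h import *
C=cam("top"); g=lambda p,z: onz(C,(p[0]/5+195-.4,p[1]/5+235-.4),z)[:2]
yaw=np.radians(13.6); R=np.array([[np.cos(yaw),np.sin(yaw)],[-np.sin(yaw),np.cos(yaw)]])
for n,q,z,pad in (("large",[(357,110),(490,75),(524,222),(390,250)],.06,(.456,.2214)),("little",[(60,200),(163,173),(188,292),(80,318)],.052,(.428,.3375))):
    w=np.array([g(p,z) for p in q]); e=np.roll(w,-1,0)-w
    print(n,w.mean(0).round(4),"sizes",np.linalg.norm(e,axis=1).round(4),"ang",np.degrees(np.arctan2(e[:,1],e[:,0])).round(1),"off pad (stand x,y) mm",(R@(w.mean(0)-pad)*1e3).round(1))
```

```text
large [0.4549 0.2228] sizes [0.0499 0.0555 0.0492 0.0528] ang [ -75.1 -166.6  101.8   14.1] off pad (stand x,y) mm [-0.8  1.7]
little [0.4264 0.3387] sizes [0.0386 0.0448 0.04   0.044 ] ang [ -75.2 -166.4  103.5   11.8] off pad (stand x,y) mm [-1.3  1.5]
```

Both are within 2 mm of the pad centres, so I'm handing in.

```bash
python3 -c "
from plant import *
print(close_job()); print(read_state()['t'])"
```

```text
the job is handed in; nothing more can be done
None
the job is handed in; nothing more can be done
```

The job is done and was handed in at about 42 s of the 147 s allowed; no verdict was reported.

- **Order:** I parked the large V-block and then the little one on the mat, both before touching the spacer. Then I threaded the spacer over the pins, put the cover on top of it boss upwards, and returned each V-block to its own pad.
- **Fit on the pins:** The final scene picture shows the spacer flat on the base, the cover flat on it boss up, and both pins through. When each part seated, the vertical force changed from carrying its weight to about 4–5 N upwards. A sideways force of about 4 N also showed then, probably light rubbing on a pin.
- **V-blocks:** Both stand upright, groove along the stand's x as I found them. They measure about 1 mm (x) and 1.6 mm (y) from the pad centres, roughly the measuring error.
- **Disagreements:**
  - The grooves ran along the stand's x, not its y as the task text says. I therefore gripped both blocks by their V-notched ends (about 55 and 44 mm apart) instead of their plain faces. No slip showed in the finger opening.
  - The scene camera placed the pin tips 3–5 mm from where the top camera did, so I used the top camera for the fit.
  - The tool picked up a tilt of about 0.8°, which the moves could not correct. It caused no visible problem.

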